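Zero the scale and flip the butter box open

ROBOT

A 6-joint arm with a two-finger parallel gripper is mounted at the origin on the work surface. World frame = base frame: x ahead of the robot, y to its left, z up, the work surface at z = 0. Lengths are in m, angles in rad, forces in N, time in s.
With the tool pointing down it reaches from about 0.375 to 0.9 m from the base axis. Payload 3.1 kg.
Tool frame: the origin (TCP) lies at the very end of the fingers, on their centre line; the grasp point (between the pads) lies 19 mm behind it (manip.grasp_offset is the distance from the TCP to the grasp point, in m); y points along the fingers, z is the direction in which the jaws open and shut, and the axes are right-handed (so a half turn about y gives the same grasp; the last joint's range is limited). The gripper opens to 85 mm and grips with 20 to 120 N. Pads are 22 mm wide; open, the fingers measure 114 mm over their backs; the gripper's body (76 mm by 85 mm) begins 54 mm behind the grasp point. The pads swing forward as they close: fully open they stand 13 mm farther back than shut.
Start: joints at [1.018, 0.527, 1.433, -0, 1.181, -0.178], TCP at [0.229, 0.582, 0.231] pointing down, gripper open.
Joint ranges: [-3.08, 3.08], [-0.75, 2.2], [0.22, 2.44], [-1.43, 4.57], [0, 2.65], [-2.85, 2.85]. Speed limits (rad/s): [2.79, 2.79, 3.14, 3.14, 3.14, 3.14].

INTERFACE

Orientations are given as a unit quaternion [x, y, z, w].
In Python, from station import manip gives the robot as it stands.
- The arm moves only by the tool apply_moves, never from a script. Its argument "motion" is a list of rows, each a list of 5 numbers: the finger opening in mm, from 0 to 85.4, then the shift along the tool's x, y, z in units of 30 mm (1.0 is 30 mm), then the turn about the tool's y in units of 10 degrees (1.0 is 10 degrees). In form: [[fingers, x, y, z, twist], ...]. A call has 1 to 12 rows; each row is the pose to reach, as a shift and turn from the pose commanded when the call began, along the tool's axes at that moment; what a row does not reach only later rows make up. A row lasts 1/8 s, in which the tool goes at most 62.5 mm and 10.7 degrees, less where a joint would pass 70% of its speed; a pose out of reach is approached as far as the arm can. A call with a gripper value outside its range is refused whole. The fingers move at their own pace and stop on an object; "squeeze" is the grip in N (left out, the last holds). Time passes only in rows, so rows that repeat a pose let the fingers close. It gives the time, the measured TCP pose, the force and the opening at its end, in the units of the state.
- manip.sense(): the state, without advancing time (a new reading comes with each control period).
- manip.snapshot(name): name is "scene" or "side" or "wrist"; returns the picture (420x560x3 uint8, red, green, blue); there is no depth.
- manip.get_calibration(name): a dict with "intrinsics" (3x3 intrinsics, pixels), "extrinsics" (4x4, takes a point from camera to world coordinates). Camera axes: x right, y up, looking along -z (the intrinsics and any distortion apply to the point x, -y, -z); pixel columns grow to the right and rows downward; lengths in m; the calibration is good to about 2 mm. A picture is of the moment at which its call begins: read the wrist's pose just before it. get_calibration takes no time and is no camera call; for the wrist camera it gives the pose at the moment of the call.
- manip.sign_off(): hands the job in, once; it reports no verdict.
The state is a dict: "t": time; "q": joint angles; "qd": joint speeds; "tau": joint torques, N m; "tcp_pos": TCP position; "tool_rot": TCP orientation; "force": force on the tool from outside, world axes, zero at the start; "ft_torque": the same for the moment, N m; "finger_gap": opening from 0.0 (shut) to 1.0 (fully open).
Only numpy, scipy, OpenCV 4.12 (cv2) and the standard library are available. Lean on these libraries where they do the work, as an engineer would, in place of code of your own. Each camera call takes 0.05 s, during which the arm holds its last target.

TASK

Get ready to weigh butter: press the green key on the scale right down to zero it and let it come up, then flip open the lid of the blue-lidded box with your fingertips, up and over until it rests open by itself. Only push, do not grip or force the lid; leave both boxes standing where they are, the white lid shut, and everything else on the bench in its place.

Things in the scene. Friction and masses are not known exactly. Their poses are not given: they have to be found in the camera images.
- blue_box: steel box with blue plastic lid, the one to open. 120 mm deep, 130 mm wide, 110 mm high, 2.2 kg, loose on the table. Origin: centre of underside; x points from tab side (nearer the robot) to hinge side, y along the hinge. Hinge line 60 mm along +x, 110.5 mm up. Lid: plate 8 mm thick, 136 wide, reaching 126 mm from the hinge; its underside is at hinge height when shut
- blue_lid (a joint): hinge angle of the blue lid, rad: 0 = shut (level), grows as its front swings up and over to the back, 1.95 = open against its stop, leaning back behind the hinge. No spring, hardly any friction: let go below about 1.5 it falls shut, beyond about 1.6 it falls open and stays. Lid mass 0.15 to 0.31 kg (under 2 N to raise at the tab)
- blue_tab (a point): middle of the front lower edge of the blue lid's thumb tab, turning with the lid. The tab is 70 mm wide, 8 mm thick and juts 36 mm from the plate's front, swept up 45 deg: with the lid shut this edge is 151 mm in front of the hinge line, 25 mm above it and 31 mm in front of the box wall, free air below. x points along the plate to the hinge, z out of its upper face
- blue_hinge (a point): middle of the hinge line of the blue lid, at the level of the shut lid's underside; y along the hinge
- white_box: the same in every size, with a white lid: leave it shut. Axes and origin as for the blue-lidded box
- white_lid (a joint): hinge angle of the white lid, rad, 0 = shut, as for the blue lid
- scale: grey bench scale, 180 x 180 mm, fixed. Origin: centre of underside; x points from key side to back. Its front ledge, 50 mm high, carries a dark display and, at +y, the green key; the steel platter behind, 80 mm high, begins 35 mm in front of the origin
- zero_key (a joint): travel of the green key, m: 0 = up, 0.006 = fully pressed down; a spring lifts it again, fully down takes 5 N
- zero_key_top (a point): centre of the top of the green round push key (24 mm across) on the scale's ledge; it is pressed straight down
- loaf: brown loaf with three score marks, 130 x 85 x 65 mm, bystander; origin under its centre (as for all bystanders)
- tub: white open plastic tub, 110 mm across, 85 mm high, bystander
- jar: amber glass jar with steel cap, 70 mm across, 110 mm high, bystander
- scraper: dough scraper lying flat, about 112 x 120 mm, 18 mm high at its black handle, bystander
- cutter: round steel dough cutter (ring), 70 mm across, 40 mm high, bystander
- bowl: small white bowl, 120 mm across, 50 mm high, bystander
Not all that is in view belongs to the job. Leave any orange look-alike of the white_box alone.

How it is judged:
On the way, in this order (a step that is already met when the one before it is completed fails the run):
1. the green key is pressed down while the blue lid is still shut (value of joint zero_key above 0.0045 m and value of joint blue_lid below 0.1 rad), for 0.05 s.
2. the key is up again and the blue lid has been raised past its over-center point (value of joint zero_key below 0.002 m and value of joint blue_lid above 1.65 rad), for 0.1 s.
At the end, for the whole second after the job is handed in: The blue lid rests open against its stop (beyond 1.8 rad) at rest, the key is up, the white lid is shut (under 0.1 rad), both boxes stand upright within 30 mm of where they were, and every bystander is within 30 mm of its place (value of joint blue_lid above 1.8 rad and angular speed of blue_lid below 0.1 rad/s and value of joint zero_key below 0.002 m and value of joint white_lid below 0.1 rad and distance of each of blue_box, white_box, loaf, tub, jar, scraper, cutter, bowl from where it was at the start of the episode below 0.03 m and angle between each of blue_box, white_box's own z axis and vertical below 0.1 rad); the robot touches nothing.
It fails at once if a box is lifted, carried or shoved (30 mm) or tipped (0.2 rad) (distance of any of blue_box, white_box from where it was at the start of the episode above 0.03 m or angle between any of blue_box, white_box's own z axis and vertical above 0.2 rad).
It fails at once if the white lid is opened (value of joint white_lid above 0.2 rad).
It fails at once if the blue lid is gripped or forced: more than 25 N between fingers and lid (contact force between the fingers and blue_lid above 25 N).
It fails at once if a bystander is moved more than 30 mm (distance of any of loaf, tub, jar, scraper, cutter, bowl from where it was at the start of the episode above 0.03 m).
It also fails if it takes over 54 s, if anything falls off the work surface, if the arm or the gripper's body presses on something with over 40 N, if the wrist force passes 120 N, or if a joint passes its speed limit or range.

## Working session

There is one attempt and no reset: what is moved stays moved. The work goes in short steps, Python scripts to look and compute and a tool call to move; the robot and the scene stay as the last step left them, time stands still between calls to the robot, and variables do not carry over. Pictures are saved under pics/ and viewed, and the job is handed in when it is done.

Besides the shell and the picture viewer there is one more tool, called after ">>>" as a command line: name --pt "numbers of a row" for each row, then --argument value for the rest. apply_moves: Moves the arm, as the interface text tells. Its arguments: {"type":"object","properties":{"motion":{"type":"array"},"squeeze":{"type":"number"}},"required":["motion"]}

```bash
ls; mkdir -p pics
python3 - <<'E'
from station import manip
import cv2,numpy as np
s=manip.sense();print(s)
for n in["scene","side","wrist"]:
    c=manip.get_calibration(n);print(n,c)
    cv2.imwrite(f"pics/{n}0.png",manip.snapshot(n)[...,::-1])
E
```

```text
pics
{'t': 0.0, 'q': array([ 1.01751730e+00,  5.28483170e-01,  1.43389330e+00,  1.10917585e-06,
        1.18141977e+00, -1.78497799e-01]), 'qd': array([-0.0001356 , -0.00059339, -0.00030723, -0.0005048 , -0.00025402,
       -0.0003993 ]), 'tau': array([ 1.40268830e-04, -4.42347300e+01, -1.78022861e+01, -2.64958890e-04,
        8.47779913e-03, -5.65354662e-05]), 'tcp_pos': array([0.22838086, 0.58100822, 0.23032605]), 'tool_rot': array([ 0.69545489, -0.13201019,  0.13145203, -0.69400012]), 'force': array([ 0.27198643, -0.36615606, -0.05221566]), 'ft_torque': array([-0.00916875,  0.00228359, -0.00676792]), 'finger_gap': 0.9974787246386346}
scene {'intrinsics': array([[385.09101493,   0.        , 281.58277279],
       [  0.        , 385.09101493, 211.40484852],
       [  0.        ,   0.        ,   1.        ]]), 'extrinsics': array([[ 0.74304861, -0.48488955,  0.4612601 ,  1.08735343],
       [ 0.66902831,  0.55542995, -0.49386101, -0.68327202],
       [-0.01672963,  0.67555881,  0.73711629,  1.11138273],
       [ 0.        ,  0.        ,  0.        ,  1.        ]])}
side {'intrinsics':
[... 151 characters left out ...]
]]), 'extrinsics': array([[ 0.98538219,  0.10303204, -0.13566998,  0.27935575],
       [-0.17006405,  0.64171181, -0.74785304, -1.04699289],
       [ 0.0100082 ,  0.75999365,  0.64985344,  1.03211744],
       [ 0.        ,  0.        ,  0.        ,  1.        ]])}
wrist {'intrinsics': array([[330.79519921,   0.        , 273.54099695],
       [  0.        , 330.79519921, 210.12809179],
       [  0.        ,   0.        ,   1.        ]]), 'extrinsics': array([[ 0.36695582, -0.88574349, -0.28425675,  0.15506196],
       [ 0.93023326,  0.34838912,  0.11528704,  0.61022562],
       [-0.00308279, -0.30673033,  0.95179147,  0.37375794],
       [ 0.        ,  0.        ,  0.        ,  1.        ]])}
```

View pics/scene0.png

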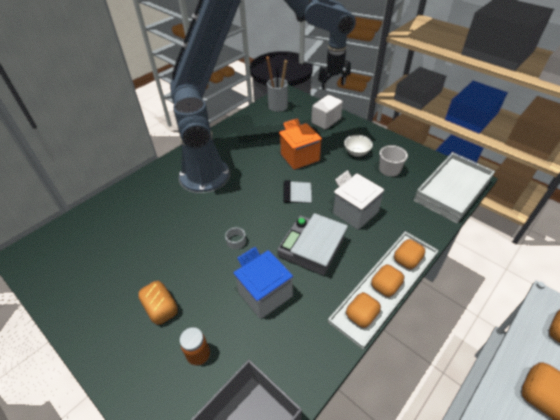

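View pics/side0.png

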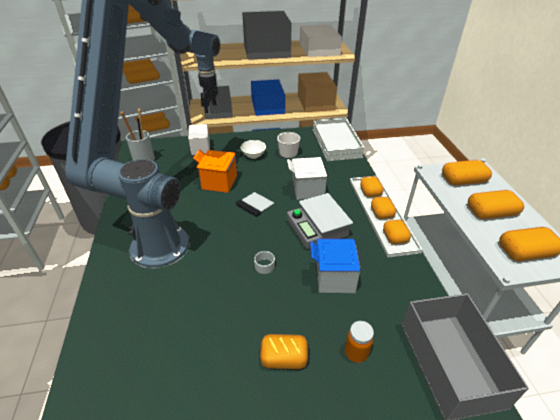

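View pics/wrist0.png

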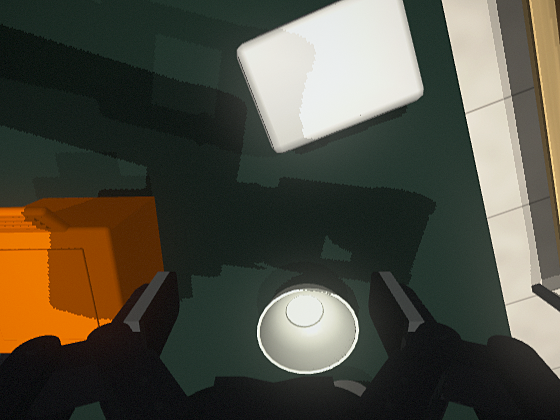

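Scene view: green key about (301,221), blue lid about (264,277), with its tab at (248,257). Side view: key about (297,213), blue lid about (337,255), tab to its left. The cutter is near (235,238) in the scene view, in front of the blue box. Next I'll measure these.

```bash
cat > h.py <<'E'
import numpy as np,cv2
from station import manip
def ray(n,u,v,c=None):
    c=c or manip.get_calibration(n);K=c["intrinsics"];E=c["extrinsics"]
    d=np.array([(u-K[0,2])/K[0,0],-(v-K[1,2])/K[1,1],-1]);d=E[:3,:3]@d
    return E[:3,3],d/np.linalg.norm(d)
def onz(n,u,v,z,c=None):
    o,d=ray(n,u,v,c);return o+d*(z-o[2])/d[2]
def tri(a,b):
    A=np.zeros((3,3));B=np.zeros(3)
    for n,u,v in(a,b):
        o,d=ray(n,u,v);P=np.eye(3)-np.outer(d,d);A+=P;B+=P@o
    return np.linalg.solve(A,B)
def proj(n,p,c=None):
    c=c or manip.get_calibration(n);K=c["intrinsics"];E=c["extrinsics"]
    q=E[:3,:3].T@(np.asarray(p)-E[:3,3]);return K[0,2]+K[0,0]*q[0]/-q[2],K[1,2]-K[1,1]*q[1]/-q[2]
E
python3 - <<'E'
from h import *
pts={}
for n in["scene","side"]:
    im=cv2.imread(f"pics/{n}0.png");hsv=cv2.cvtColor(im,cv2.COLOR_BGR2HSV)
    for nm,lo,hi in[("green",(50,140,60),(80,255,255)),("blue",(105,150,90),(125,255,255))]:
        m=cv2.inRange(hsv,lo,hi);k,l,st,ce=cv2.connectedComponentsWithStats(m)
        for i in range(1,k):
            if st[i,4]>15:print(n,nm,st[i],ce[i])
    x,y,w,h=(225,200,150,120) if n=="scene" else (240,190,150,120)
    cv2.imwrite(f"pics/{n}0c.png",cv2.resize(im[y:y+h,x:x+w],None,fx=5,fy=5,interpolation=cv2.INTER_CUBIC))
E
```

```text
scene green [298 219   7   5  24] [301.125      221.04166667]
scene blue [457  82  49  30 454] [480.00440529  95.16079295]
scene blue [446 115  36  17 196] [463.77040816 122.87244898]
scene blue [440 136  42  24 332] [459.31024096 147.1746988 ]
scene blue [ 234  248   58   52 1779] [260.77065767 272.49915683]
side green [294 210   7   6  31] [296.80645161 212.29032258]
side blue [ 251   80   34   35 1035] [267.66666667  96.94009662]
side blue [ 310  238   50   33 1390] [335.22805755 254.32446043]
```

View pics/scene0c.png

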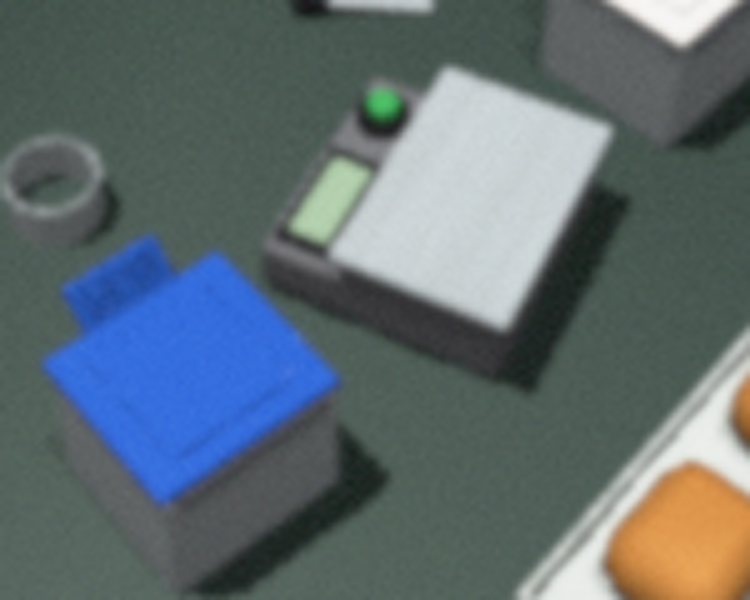

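View pics/side0c.png

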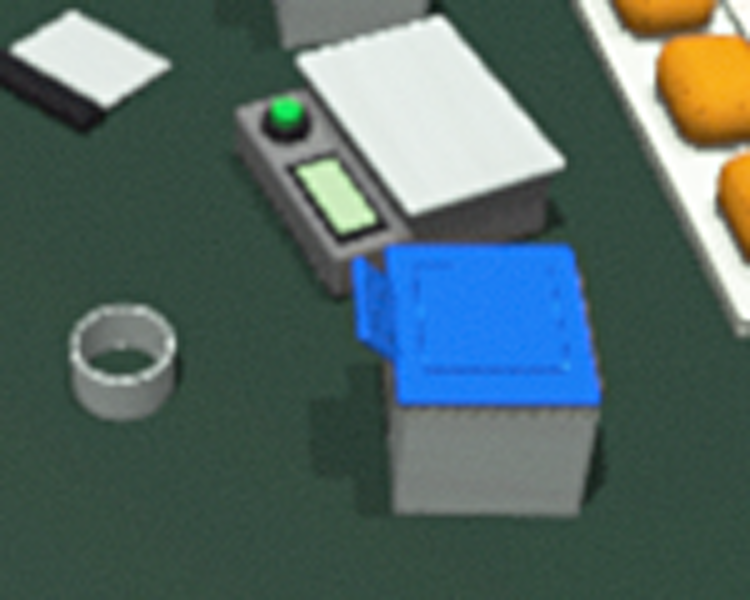

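Run:
```python
from h import *
f=lambda n,u,v:((225 if n=="scene" else 240)+(u+.5)/5-.5,(200 if n=="scene" else 190)+(v+.5)/5-.5)
sc=dict(FL=(215,255),FR=(45,362),BR=(165,500),BL=(338,380))
sd=dict(FL=(387,246),BL=(572,244),BR=(600,402),FR=(400,404))
for k in sc:
    a=("scene",*f("scene",*sc[k]));b=("side",*f("side",*sd[k]))
    print(k,tri(a,b),onz(*a,.1185),onz(*b,.1185))
k1=("scene",301.1,220.8);k2=("side",296.9,212.1)
print("key",tri(k1,k2),onz(*k1,.058),onz(*k2,.058))
for nm,s,d in[("tabL",(155,236),(357,256)),("tabR",(62,292),(360,340))]:
    a=("scene",*f("scene",*s));b=("side",*f("side",*d));print(nm,tri(a,b),onz(*a,.138),onz(*b,.138))
for nm,s,d in[("platFL",(445,66),(298,62)),("platFR",(330,255),(412,214)),("platBR",(505,330),(565,162)),("platBL",(612,130),(440,14))]:
    a=("scene",*f("scene",*s));b=("side",*f("side",*d));print(nm,tri(a,b),onz(*a,.08),onz(*b,.08))
a=("scene",*f("scene",55,190));b=("side",*f("side",125,360));print("cutter",tri(a,b))
```

```text
FL [ 0.54712158 -0.17489823  0.12003903] [ 0.54621207 -0.17400545  0.1185    ] [ 0.54759492 -0.17355627  0.1185    ]
FR [ 0.52390007 -0.30316968  0.1160137 ] [ 0.52378664 -0.30197075  0.1185    ] [ 0.52379772 -0.30782448  0.1185    ]
BR [ 0.64612467 -0.32262428  0.11710567] [ 0.6454301  -0.32103863  0.1185    ] [ 0.64602223 -0.32624847  0.1185    ]
BL [ 0.66887174 -0.19534386  0.1226771 ] [ 0.66700204 -0.19311509  0.1185    ] [ 0.67068729 -0.19163872  0.1185    ]
key [0.51934832 0.02585568 0.06949241] [0.51242512 0.03469617 0.058     ] [0.52239626 0.03738634 0.058     ]
tabL [ 0.51969298 -0.19985233  0.1404687 ] [ 0.51798584 -0.19825338  0.138     ] [ 0.52044029 -0.19797281  0.138     ]
tabR [ 0.50592387 -0.26823714  0.13800931] [ 0.50515699 -0.26719033  0.138     ] [ 0.50618927 -0.26953047  0.138     ]
platFL [0.53648513 0.07440313 0.08043117] [0.5337345  0.07879111 0.08      ] [0.5372017  0.06980776 0.08      ]
platFR [ 0.58368084 -0.10547435  0.07943099] [ 0.58269588 -0.10379858  0.08      ] [ 0.58385728 -0.10850473  0.08      ]
platBR [ 0.70700684 -0.07565334  0.08191488] [ 0.70639823 -0.07470004  0.08      ] [ 0.70784756 -0.0734779   0.08      ]
platBL [0.66047182 0.10684384 0.08264742] [0.65967494 0.10832418 0.08      ] [0.66148743 0.11075418 0.08      ]
cutter [ 0.36953377 -0.16157561  0.02528949]
```

```bash
cat >> h.py <<'E'
from scipy.spatial.transform import Rotation as Rn
def rel(p,yaw=None,R=None,s=None):
    s=s or manip.sense();R=Rn.from_quat(s["tool_rot"]).as_matrix() if R is None else R
    d=R.T@(np.asarray(p)-s["tcp_pos"])/.03
    t=None
    if yaw is not None: # want tool z along (+-) hinge dir
        for sg in(1,-1):
            h=sg*np.array([-np.sin(yaw),np.cos(yaw),0]);hl=R.T@h
            print("twist options",np.degrees(np.arctan2(hl[0],hl[2]))/10)
    return d
E
python3 - <<'E'
from h import *
s=manip.sense();R=Rn.from_quat(s["tool_rot"]).as_matrix();print(R.round(3))
print(rel([.519,.030,.12],-.166))
E
```

```text
[[ 0.931 -0.001  0.366]
 [-0.366 -0.001  0.931]
 [-0.    -1.    -0.002]]
twist options -1.1960439516193286
twist options 16.803956048380673
[ 15.73895769   3.70253647 -13.54610236]
```

>>> apply_moves --pt "0 15.7 0 -13.5 -1.2" --pt "0 15.7 0 -13.5 -1.2" --pt "0 15.7 0 -13.5 -1.2" --pt "0 15.7 0 -13.5 -1.2" --pt "0 15.7 0 -13.5 -1.2" --pt "0 15.7 0 -13.5 -1.2" --pt "0 15.7 0 -13.5 -1.2" --pt "0 15.7 0 -13.5 -1.2" --pt "0 15.7 0 -13.5 -1.2" --pt "0 15.7 0 -13.5 -1.2" --pt "0 15.7 1 -13.5 -1.2" --pt "0 15.7 1 -13.5 -1.2" --squeeze 20

```text
t: 1.65
tcp_pos: [0.5169, 0.0318, 0.1993]
tool_rot: [-0.704, 0.061, -0.057, 0.705]
force: [-0.4, -0.4, 0.2]
finger_gap: 0.002
```

Run:
```python
from h import *
manip.sense()
c=manip.get_calibration("wrist");s=manip.sense()
im=manip.snapshot("wrist")[...,::-1];cv2.imwrite("pics/w1.png",im)
print(s["t"],s["tcp_pos"],s["force"],s["finger_gap"])
hsv=cv2.cvtColor(np.ascontiguousarray(im),cv2.COLOR_BGR2HSV)
m=cv2.inRange(hsv,(50,140,60),(80,255,255));k,l,st,ce=cv2.connectedComponentsWithStats(m)
for i in range(1,k):
    if st[i,4]>30:
        print(st[i],ce[i]);print(onz("wrist",*ce[i],.06,c))
```

```text
1.65 [0.51688379 0.03177647 0.19933269] [-0.41368047 -0.40627921  0.15787342] 0.0015704995888851973
[257 190  27  28 585] [269.78632479 203.24444444]
[0.52101231 0.02737029 0.06      ]
```

View pics/w1.png

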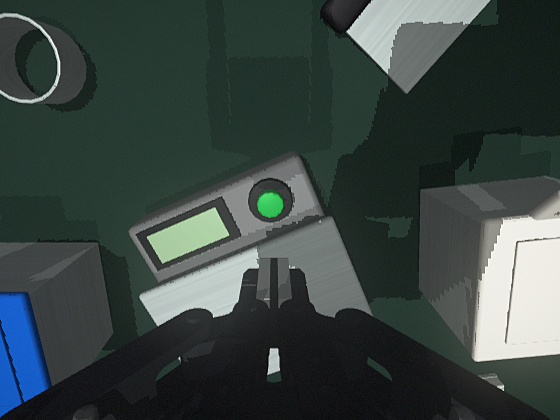

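Run:
```python
from h import *
c=manip.get_calibration("wrist")
for z in(.055,.06,.065,.07):
    print(z,onz("wrist",269.8,203.2,z,c),onz("scene",301.1,220.8,z),onz("side",296.9,212.1,z))
print(c["extrinsics"][:3,3], rel([.520,.027,.08]))
```

```text
0.055 [0.52386151 0.02753044 0.055     ] [0.51078775 0.03674092 0.055     ] [0.52314476 0.04072591 0.055     ]
0.06 [0.5224149  0.02783857 0.06      ] [0.51351671 0.033333   0.06      ] [0.52189727 0.03515996 0.06      ]
0.065 [0.52096828 0.0281467  0.065     ] [0.51624567 0.02992509 0.065     ] [0.52064978 0.029594   0.065     ]
0.07 [0.51952166 0.02845483 0.07      ] [0.51897463 0.02651717 0.07      ] [0.51940229 0.02402804 0.07      ]
[0.440229   0.04534418 0.34406247] [ 0.12109918  4.01555034 -0.16330875]
```

>>> apply_moves --pt "0 0.1 2 -0.1 0" --pt "0 0.1 3.5 -0.1 0" --pt "0 0.1 4.1 -0.1 0" --pt "0 0.1 4.2 -0.1 0" --pt "0 0.1 4.3 -0.1 0" --pt "0 0.1 4.4 -0.1 0" --pt "0 0.1 4.4 -0.1 0"

```text
t: 2.58
tcp_pos: [0.5222, 0.029, 0.0703]
tool_rot: [-0.705, 0.057, -0.059, 0.705]
force: [-0.1, 1.7, 2.6]
finger_gap: 0.001
```

>>> apply_moves --pt "0 0 0.1 0 0" --pt "0 0 0.1 0 0" --pt "0 0 0.1 0 0"

```text
t: 2.95
tcp_pos: [0.5222, 0.0289, 0.0667]
tool_rot: [-0.705, 0.058, -0.059, 0.705]
force: [2.1, 2.8, 4.5]
finger_gap: -0.002
```

>>> apply_moves --pt "0 0 0.1 0 0" --pt "0 0 0.1 0 0" --pt "0 0 0.1 0 0"

```text
t: 3.32
tcp_pos: [0.5222, 0.0289, 0.0658]
tool_rot: [0.705, -0.057, 0.059, -0.705]
force: [-1.1, 3.9, 21.9]
finger_gap: -0.005
```

>>> apply_moves --pt "0 0 -0.3 0 0" --pt "0 0 -1.5 0 0" --pt "0 0 -3 0 0" --pt "0 0 -4 0 0" --pt "0 0 -4 0 0"

```text
t: 3.95
tcp_pos: [0.5218, 0.0283, 0.1849]
tool_rot: [0.705, -0.057, 0.059, -0.704]
force: [0.2, -0.6, -0.9]
finger_gap: -0.0
```

Run:
```python
from h import *
c=manip.get_calibration("wrist");s=manip.sense()
im=manip.snapshot("wrist")[...,::-1];cv2.imwrite("pics/w2.png",im)
cv2.imwrite("pics/sd2.png",manip.snapshot("side")[...,::-1])
print(s["t"],s["tcp_pos"],s["force"])
```

```text
3.95 [0.52181362 0.02828611 0.18485983] [ 0.20757743 -0.5557537  -0.947885  ]
```

View pics/w2.png

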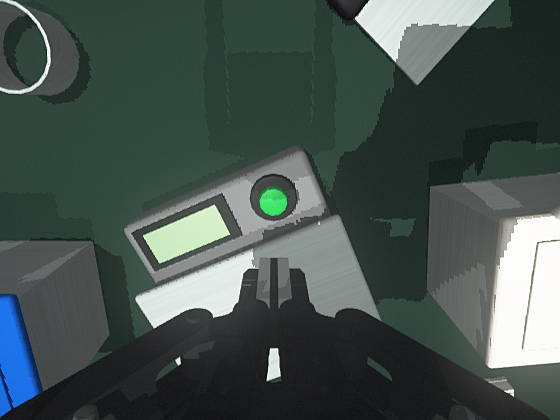

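Pictures show the green key up again at (273,202). On pressing, the force rose along the spring to 4.5 N and then jumped to 22 N at the stop, so it bottomed out. Next: a close look at the tab from above.

Run:
```python
from h import *
print(rel([.60,-.249,.25],-.166))
```

```text
twist options 0.0036519234817882448
twist options -17.99634807651821
[ 4.14615832 -2.25832195 -8.69200637]
```

>>> apply_moves --pt "35 0 -2.2 0 0" --pt "35 4.1 -2.2 -8.7 0" --pt "35 4.1 -2.2 -8.7 0" --pt "35 4.1 -2.2 -8.7 0" --pt "35 4.1 -2.2 -8.7 0" --pt "35 4.1 -2.2 -8.7 0" --pt "35 4.1 -2.2 -8.7 0" --pt "35 4.1 -2.2 -8.7 0" --pt "35 4.1 -2.2 -8.7 0"

```text
t: 5.18
tcp_pos: [0.5989, -0.2471, 0.2483]
tool_rot: [-0.704, 0.059, -0.057, 0.705]
force: [0.2, 0.7, 0.1]
finger_gap: 0.407
```

Run:
```python
from h import *
c=manip.get_calibration("wrist");s=manip.sense()
im=manip.snapshot("wrist")[...,::-1];cv2.imwrite("pics/w3.png",im)
print(s["t"],s["tcp_pos"],s["force"],s["finger_gap"])
print(c)
```

```text
5.175 [ 0.59892033 -0.24714647  0.24833655] [0.15619026 0.65982789 0.13119693] 0.4070776160092141
{'intrinsics': array([[330.79519921,   0.        , 273.54099695],
       [  0.        , 330.79519921, 210.12809179],
       [  0.        ,   0.        ,   1.        ]]), 'extrinsics': array([[ 1.64152915e-01, -9.39575142e-01, -3.00420327e-01,
         5.21313544e-01],
       [ 9.86434898e-01,  1.56389389e-01,  4.98853792e-02,
        -2.34441615e-01],
       [ 1.11489100e-04, -3.04533925e-01,  9.52501483e-01,
         3.91864301e-01],
       [ 0.00000000e+00,  0.00000000e+00,  0.00000000e+00,
         1.00000000e+00]])}
```

View pics/w3.png

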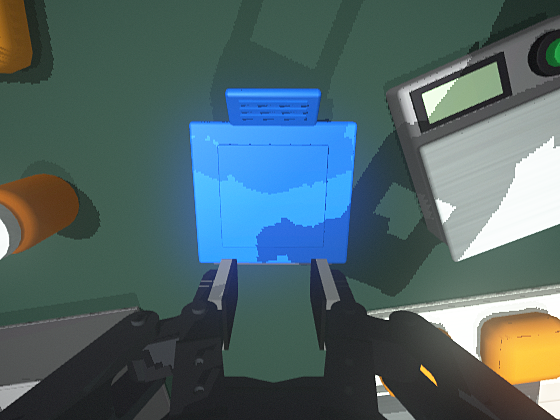

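Run:
```python
from h import *
for nm,u,v,z in[("tabR",228,88,.1375),("tabL",321,90,.1375),("FR",191,122,.1185),("FL",356,122,.1185),("BR",197,264,.1185),("BL",347,262,.1185)]:
    print(nm,onz("wrist",u,v,z))
```

```text
tabR [ 0.50513885 -0.26520084  0.1375    ]
tabL [ 0.51751774 -0.19902644  0.1375    ]
FR [ 0.52410449 -0.30197198  0.1185    ]
FL [ 0.54576283 -0.17165446  0.1185    ]
BR [ 0.64770964 -0.32667045  0.1185    ]
BL [ 0.66821671 -0.1907925   0.1185    ]
```

Run:
```python
from h import *
print(rel([.4755,-.2276,.122],-.166))
```

```text
twist options 0.01265196476349854
twist options -17.9873480352365
[-4.16766204  4.23420242 -0.02952775]
```

>>> apply_moves --pt "35 -4.2 0 0 0" --pt "35 -4.2 0 0 0" --pt "35 -4.2 1 0 0" --pt "35 -4.2 2.5 0 0" --pt "35 -4.2 4.2 0 0" --pt "35 -4.2 4.2 0 0" --pt "35 -4.2 4.2 0 0"

```text
t: 6.1
tcp_pos: [0.4763, -0.2282, 0.1247]
tool_rot: [0.705, -0.057, 0.059, -0.704]
force: [0.1, 0.0, -0.2]
finger_gap: 0.413
```

Run:
```python
from h import *
s=manip.sense();print(s["tcp_pos"],s["force"])
for n,x,y in(("side",240,150),("scene",190,190)):
    im=manip.snapshot(n)[y:y+150,x:x+180,::-1]
    cv2.imwrite(f"pics/{n}4.png",cv2.resize(im,None,fx=4,fy=4,interpolation=cv2.INTER_CUBIC))
```

```text
[ 0.47627839 -0.22822653  0.12470085] [ 0.11190297  0.00051898 -0.21088156]
```

View pics/side4.png

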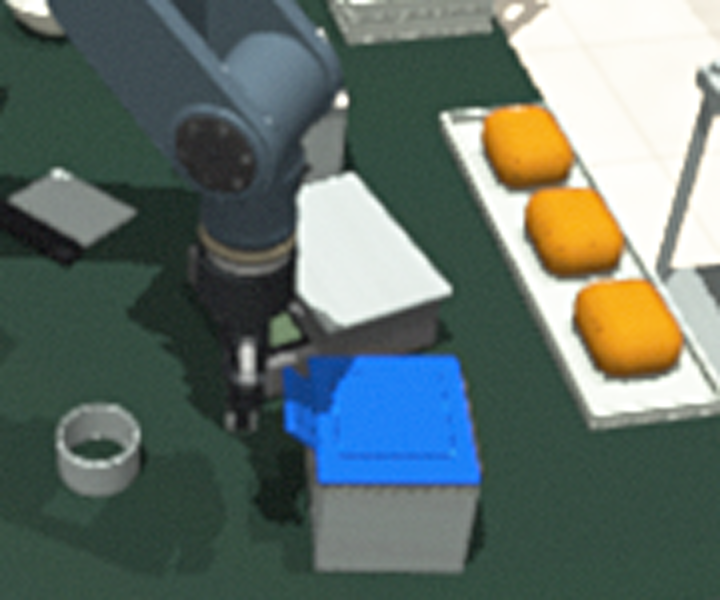

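Side view: the fingertips stand about 25 mm in front of the blue tab, clear and level with it. I'll move in slowly.

>>> apply_moves --pt "35 0.5 0 0 0" --pt "35 0.7 0 0 0" --pt "35 0.8 0 0 0" --pt "35 0.8 0 0 0"

```text
t: 6.7
tcp_pos: [0.4984, -0.2318, 0.1233]
tool_rot: [-0.705, 0.059, -0.058, 0.705]
force: [-3.6, -0.2, 2.7]
finger_gap: 0.405
```

>>> apply_moves --pt "35 0 0 0 0"

```text
t: 6.82
tcp_pos: [0.4985, -0.2318, 0.1232]
tool_rot: [-0.705, 0.059, -0.058, 0.705]
force: [-3.2, 0.5, 2.2]
finger_gap: 0.411
```

>>> apply_moves --pt "35 0.05 -0.05 0 0" --pt "35 0.05 -0.1 0 0"

```text
t: 7.08
tcp_pos: [0.4989, -0.2318, 0.1256]
tool_rot: [-0.704, 0.06, -0.057, 0.705]
force: [-4.3, -0.6, -0.1]
finger_gap: 0.408
```

>>> apply_moves --pt "35 0.05 -0.1 0 0" --pt "35 0.08 -0.2 0 0" --pt "35 0.12 -0.35 0 0"

```text
t: 7.45
tcp_pos: [0.5012, -0.2322, 0.1359]
tool_rot: [-0.704, 0.061, -0.056, 0.705]
force: [-7.1, -1.9, 0.3]
finger_gap: 0.409
```

Run:
```python
from h import *
s=manip.sense();print(s["tcp_pos"],s["force"])
for n,x,y in(("side",240,150),("scene",190,190)):
    im=manip.snapshot(n)[y:y+150,x:x+180,::-1]
    cv2.imwrite(f"pics/{n}5.png",cv2.resize(im,None,fx=4,fy=4,interpolation=cv2.INTER_CUBIC))
```

```text
[ 0.50124751 -0.23216118  0.13588783] [-7.14071297 -1.93402165  0.27900123]
```

View pics/side5.png

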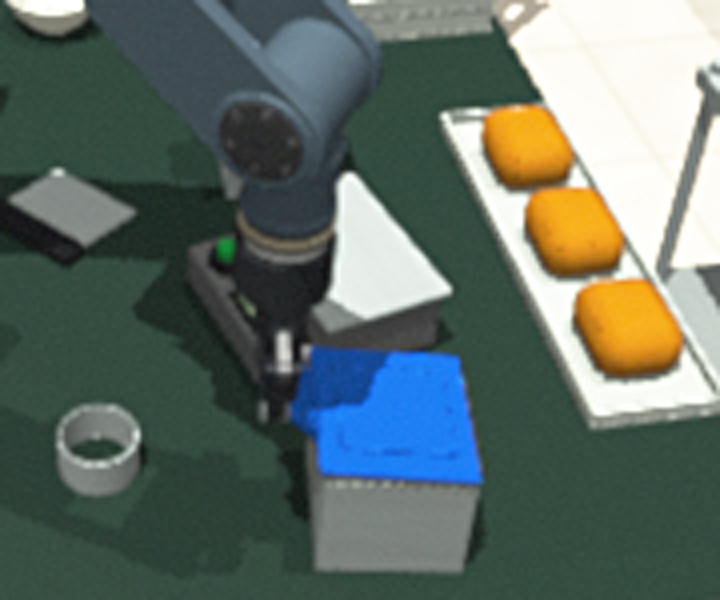

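The lid's front is rising and the box hasn't moved. I'll carry on along the arc.

>>> apply_moves --pt "35 0.06 -0.2 0 0" --pt "35 0.13 -0.42 0 0" --pt "35 0.21 -0.63 0 0" --pt "35 0.29 -0.84 0 0"

```text
t: 8.05
tcp_pos: [0.5101, -0.2337, 0.1615]
tool_rot: [-0.704, 0.06, -0.056, 0.705]
force: [-6.4, -0.7, 1.5]
finger_gap: 0.412
```

>>> apply_moves --pt "35 0.1 -0.2 0 0" --pt "35 0.2 -0.4 0 0" --pt "35 0.32 -0.6 0 0" --pt "35 0.44 -0.77 0 0" --pt "35 0.57 -0.95 0 0" --pt "35 0.7 -1.13 0 0"

```text
t: 8.8
tcp_pos: [0.5315, -0.2374, 0.196]
tool_rot: [-0.704, 0.06, -0.057, 0.705]
force: [-5.8, -0.4, 4.2]
finger_gap: 0.412
```

Run:
```python
from h import *
s=manip.sense();print(s["tcp_pos"],s["force"])
for n,x,y in(("side",240,150),("scene",190,190)):
    im=manip.snapshot(n)[y:y+150,x:x+180,::-1]
    cv2.imwrite(f"pics/{n}6.png",cv2.resize(im,None,fx=4,fy=4,interpolation=cv2.INTER_CUBIC))
```

```text
[ 0.53149219 -0.23741969  0.19597779] [-5.77741215 -0.43820563  4.22277202]
```

View pics/side6.png

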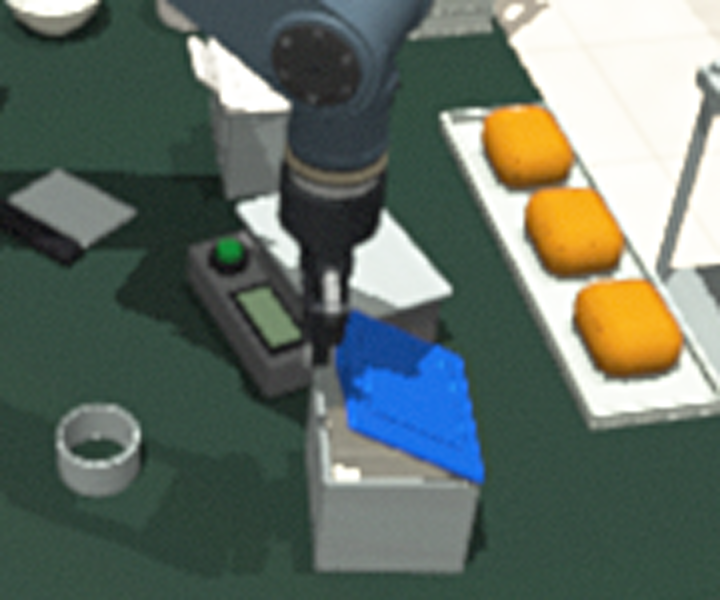

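Lid at about 32°, box unmoved. I'll keep going, up and then over.

>>> apply_moves --pt "35 0.2 -0.2 0 0" --pt "35 0.4 -0.4 0 0" --pt "35 0.6 -0.55 0 0" --pt "35 0.8 -0.65 0 0" --pt "35 1.0 -0.7 0 0" --pt "35 1.2 -0.7 0 0"

```text
t: 9.65
tcp_pos: [0.5693, -0.2437, 0.2169]
tool_rot: [-0.705, 0.058, -0.058, 0.705]
force: [-2.1, 0.7, 2.5]
finger_gap: 0.408
```

Run:
```python
from h import *
s=manip.sense();print(s["tcp_pos"],s["force"])
for n,x,y in(("side",240,150),("scene",190,190)):
    im=manip.snapshot(n)[y:y+150,x:x+180,::-1]
    cv2.imwrite(f"pics/{n}7.png",cv2.resize(im,None,fx=4,fy=4,interpolation=cv2.INTER_CUBIC))
```

```text
[ 0.56934782 -0.24372632  0.21687068] [-2.0546726   0.738817    2.50296749]
```

View pics/side7.png

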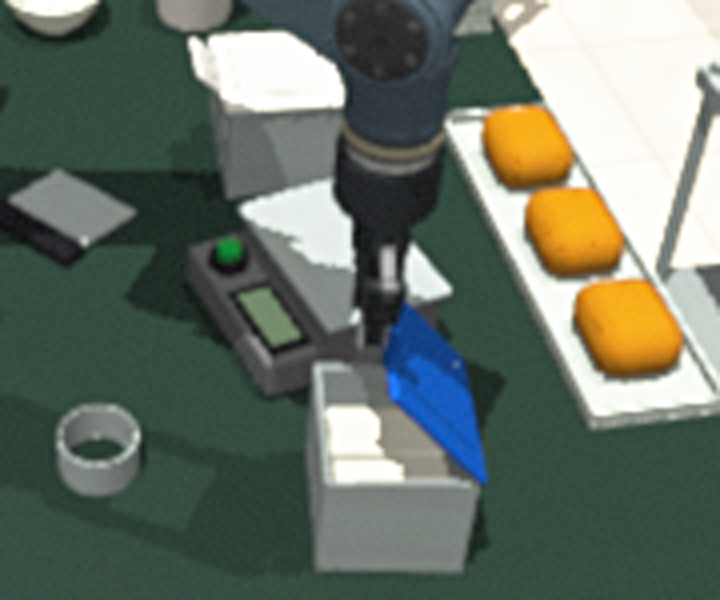

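>>> apply_moves --pt "35 0.3 0 0 0" --pt "35 0.6 0 0 0" --pt "35 0.9 0 0 0" --pt "35 1.2 0 0 0" --pt "35 1.5 0 0 0" --pt "35 1.8 0 0 0" --pt "35 1.8 0 0 0"

```text
t: 10.62
tcp_pos: [0.6231, -0.2527, 0.2166]
tool_rot: [0.705, -0.058, 0.059, -0.705]
force: [0.0, 0.7, -0.6]
finger_gap: 0.408
```

>>> apply_moves --pt "35 0.3 0 0 0" --pt "35 0.6 0 0 0" --pt "35 0.9 0 0 0" --pt "35 1.2 0 0 0" --pt "35 1.4 0 0 0" --pt "35 1.4 0 0 0"

```text
t: 11.38
tcp_pos: [0.664, -0.2596, 0.2167]
tool_rot: [0.705, -0.058, 0.058, -0.705]
force: [0.3, 0.9, -0.8]
finger_gap: 0.41
```

Run:
```python
from h import *
s=manip.sense();print(s["tcp_pos"],s["force"])
for n,x,y in(("side",240,150),("scene",190,190)):
    im=manip.snapshot(n)[y:y+150,x:x+180,::-1]
    cv2.imwrite(f"pics/{n}8.png",cv2.resize(im,None,fx=4,fy=4,interpolation=cv2.INTER_CUBIC))
```

```text
[ 0.66395876 -0.25956965  0.21670426] [ 0.27692203  0.94142038 -0.84406893]
```

View pics/side8.png

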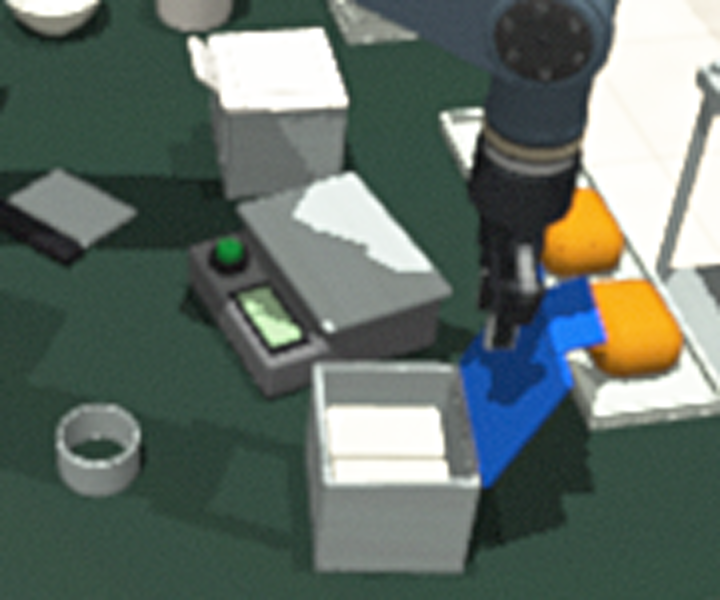

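The lid has fallen open behind the hinge. I'll retreat back and up.

>>> apply_moves --pt "35 -0.6 0 0 0" --pt "35 -1.8 -0.6 0 0" --pt "35 -3.2 -2 0 0" --pt "35 -5 -3 0 0" --pt "35 -5 -3 0 0" --pt "35 -5 -3 0 0" --pt "35 -5 -3 0 0" --pt "35 -5 -3 0 0"

```text
t: 12.48
tcp_pos: [0.5161, -0.2348, 0.3057]
tool_rot: [-0.704, 0.059, -0.058, 0.705]
force: [0.3, -0.3, -0.3]
finger_gap: 0.414
```

Run:
```python
from h import *
s=manip.sense();print(s["t"],s["tcp_pos"],s["force"],abs(s["qd"]).max())
for n,x,y in(("side",240,150),("scene",190,190)):
    f=manip.snapshot(n)[...,::-1];cv2.imwrite(f"pics/{n}9.png",f);im=f[y:y+150,x:x+180]
    cv2.imwrite(f"pics/{n}9c.png",cv2.resize(im,None,fx=4,fy=4,interpolation=cv2.INTER_CUBIC))
```

```text
12.475 [ 0.51610166 -0.23480314  0.3057331 ] [ 0.27592718 -0.3093426  -0.26943077] 0.003990156799987293
```

View pics/side9c.png

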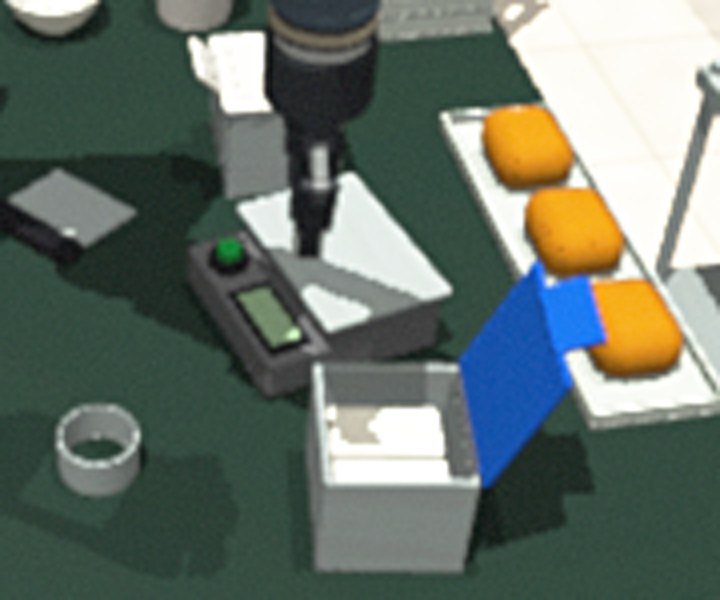

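View pics/scene9.png

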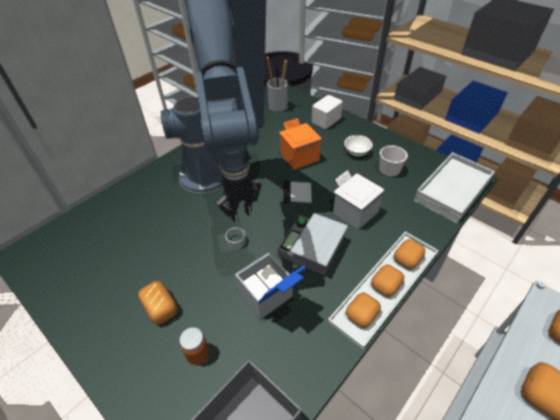

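The blue lid rests open and hasn't moved between the last two views. The box corner is still at the same side-crop pixel (318,570), the white lid is shut, the key is up, and the bystanders are in place.

Run:
```python
from station import manip
print(manip.sign_off())
```

```text
the job is handed in; nothing more can be done
None
```

I zeroed the scale, opened the blue lid until it rested open by itself, and handed the job in at about 12.6 s of the 54 s allowed. The sign-off gives no verdict, so success is judged from my own checks.

- **Key:** I pressed the green key with closed fingers. The force rose along the spring to about 4.5 N, then jumped to about 22 N at the end of its travel. The camera showed the key up again afterwards. I had no direct reading of the key's travel, so "fully down" rests on that force jump.
- **Lid:** I pushed the tab forward and up with slightly spread fingertips, without gripping. The highest force I read was about 7 N, against the 25 N limit, though I only read it at the end of each move. The lid went over centre and fell open.
- **Final pictures:** The lid did not move between the last two views. The blue box corner was at the same pixel in the side views taken during and after the opening, the white lid was shut, and I saw no bystander out of place. The arm was clear with almost no force on the tool.

I estimated the final lid angle by eye from the pictures; I did not measure it. No check failed. The only oddity was 2–4 N of sideways or upward force in some contact readings, which had no visible effect.

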